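Ready the cupping scale and start the timer

TASK

Get the weighing station ready for the next cupping bowl: switch the scale on by pressing down the raised end of its rocker switch, then press the scale's wide bar key (tare) all the way down and let it come back up, and then push the big round plunger of the separate white timer fully down, where it stays. Press only these three, in this order: leave the scale's small square key and the timer's small round button unpressed. Pick nothing up and leave the bowl on the scale and the things around where they stand.

Things in the scene. Friction and masses are not known exactly. Their poses are not given: they have to be found in the camera images.
- scale: low black bench scale 250 x 250 mm, fixed. Origin on the table, 5 mm beyond its middle; x from key deck to pan, z up. Key deck: front 90 mm (-x side), 30 mm high; on it, 88 mm in front of the origin, a row along y, 75 mm apart: rocker, bar key, square key, in any order. Behind: steel pan 140 x 210 mm, top 48 mm above the table, carrying a bowl
- rocker (a joint): rocker switch angle, rad: 0 = off (the end towards the scale's -x side raised), 0.35 = fully on (that end down, level). It needs about 2 N at its end and stays where it is left. Counts as on above 0.28
- rocker_press (a point): point to press: top of the rocker's raised half (scale's -x side), 19 mm from the pivot line (along scale's y, mid-rocker); moves with the rocker. White shallow-V plate, 52 mm (scale's x) by 25 mm, in a grey frame 62 x 34 mm, 36 mm above the table. Off: point 51.5 mm, raised edge 54 mm above the table; fully on: point 45 mm, its half level. Axes at off as the scale's
- tare (a joint): travel of the wide bar key, m: 0 = up, 0.005 = fully down; a spring returns it. 1.6 N starts it, 4 N takes it fully down
- tare_top (a point): centre of the top face of the wide bar key (tare), white, 46 mm long (scale's y) by 18 mm; top 46 mm above the table when up, 41 mm when down; its grey frame's top is 35 mm above the table. Axes as the scale's
- unit (a joint): travel of the small square key, m: 0 = up, 0.005 = fully down; sprung like the bar key. Not to be pressed
- unit_top (a point): centre of the top face of the small square key, white, 18 x 18 mm, top 46 mm above the table. Not to be pressed
- timer: white tabletop timer, 90 mm (x) by 150 mm (y), 35 mm high, fixed to the table. Origin on the table under its middle; its display strip is at the +x side of its top
- plunger (a joint): travel of the timer's big round plunger, m: 0 = up, 0.006 = fully down; friction of about 3 N, no spring: it stays where it is left. Counts as down above 0.0045
- plunger_top (a point): centre of the top face of the big round plunger, black, 36 mm across, on the timer's +y side; top 50 mm above the table when up, 44 mm when down
- clear (a joint): travel of the timer's small round button, m: 0 = up, 0.004 = fully down; sprung, 3 N. Not to be pressed
- clear_top (a point): centre of the top face of the timer's small round button, black, 14 mm across, 75 mm from the plunger on the timer's -y side, top 48 mm above the table. Not to be pressed
- bowl: loose empty white cupping bowl standing on the scale's pan, 92 mm across the rim, 60 mm high, origin at the centre of its underside (rim 108 mm above the table). Leave it there
- spare: loose second bowl of the same kind on the table beyond the scale and timer, origin at the centre of its underside. Leave it
- tin: loose closed metal tin, 54 mm across, 85 mm high, standing beyond the timer, origin at the centre of its underside. Leave it
- spoon: loose steel cupping spoon 160 mm long lying flat on the table just in front of the timer (its -x side), along its own x. Leave it
Mind the look-alikes: they are no part of the job. Leave any turquoise or yellow look-alike of the bowl alone.

How it is judged:
On the way, in this order (a step that is already met when the one before it is completed fails the run):
1. the scale's rocker is switched on (value of joint rocker above 0.28 rad), for 0.1 s.
2. the wide bar key is pressed down (value of joint tare above 0.004 m), for 0.05 s.
3. the wide bar key has come back up (value of joint tare below 0.001 m), for 0.05 s.
4. the timer's big plunger is pushed down (value of joint plunger above 0.0045 m), for 0.1 s.
At the end, for the whole second after the job is handed in: Rocker on (over 0.28 of 0.35 rad), plunger down (over 4.5 of 6 mm); bar key, square key and small button up (within 1 mm); bowl upright and still on the pan; bowl, spare bowl, tin and spoon within 15 mm of where they began, bowls and tin upright (value of joint rocker above 0.28 rad and value of joint plunger above 0.0045 m and value of joint each of tare, unit, clear below 0.001 m and z of bowl in the frame of scale between 0.044 and 0.052 m and angle between each of bowl, tin, spare's own z axis and vertical below 0.1 rad and distance of each of bowl, spare, tin, spoon from where it was at the start of the episode below 0.015 m and linear speed of bowl below 0.02 m/s); the robot touches nothing.
It fails at once if the bar key or the timer's plunger is pressed while the scale is switched off (value of joint rocker below 0.25 rad and (value of joint tare above 0.002 m or value of joint plunger above 0.003 m)).
It fails at once if the small square key or the timer's small button is pressed (value of joint any of unit, clear above 0.002 m).
It fails at once if the bowl, spare bowl, tin or spoon is lifted, carried or shoved (distance of any of bowl, spare, tin, spoon from where it was at the start of the episode above 0.015 m).
It also fails if it takes over 42 s, if anything falls off the work surface, if the arm or the gripper's body presses on something with over 40 N, if the wrist force passes 120 N, or if a joint passes its speed limit or range.

ROBOT

A 7-joint arm with a two-finger parallel gripper is mounted at the origin on the work surface. World frame = base frame: x ahead of the robot, y to its left, z up, the work surface at z = 0. Lengths are in m, angles in rad, forces in N, time in s.
With the tool pointing down it reaches from about 0.425 to 0.875 m from the base axis. Payload 4.7 kg.
Tool frame: the origin (TCP) lies midway between the tips of the shut fingers; the grasp point (between the pads) lies 19 mm behind it; z points along the fingers, y is the line along which they close (so a half turn about z gives the same grasp; the last joint's range is limited). The gripper opens to 87 mm and grips with 3 to 60 N. Pads are 19 mm wide; open, the fingers measure 117 mm over their backs; the gripper's body (75 mm by 190 mm) begins 51 mm behind the grasp point.
Start: joints at [-1.255, 0.321, -0.07, 1.45, 0.023, 1.371, -0.057], TCP at [0.193, 0.621, 0.223] pointing down, gripper open.
Joint ranges: [-2.86, 2.86], [-0.3, 2.09], [-1.38, 1.24], [0.06, 2.45], [-1.56, 4.7], [0.09, 2.05], [-2.69, 2.69]. Speed limits (rad/s): [2.57, 2.57, 3.14, 3.14, 3.14, 3.14, 3.14].

INTERFACE

Orientations are given as a unit quaternion [x, y, z, w].
In Python, from plant import * gives the robot as it stands.
- The arm moves only by the tool send_rows, never from a script. Its argument "increments" is a list of rows, each a list of 2 entries, a list of its own where there are three numbers: the shift along the tool's x, y, z in m, then the turn, a rotation vector about the tool's x, y, z in degrees. A call has 1 to 12 rows; each row shifts and turns the commanded pose from where the row before left it, along the tool's axes as they then stand; what a row does not reach is not made up. A row lasts 1/8 s, in which the tool goes at most 62.5 mm and 10.7 degrees, less where a joint would pass 70% of its speed; a pose out of reach is approached as far as the arm can. A call is refused whole if a number of a shift passes 0.0625 or a number of a turn 10.7, either way. A call with a gripper value outside its range is refused whole. "jaw" is the opening, from -1 (shut) to 1 (fully open), set as the call begins (left out, the last holds). The fingers move at their own pace and stop on an object; the grip force is fixed at half the most. Time passes only in rows, so rows that do not move let the fingers close. It gives the time, the measured TCP pose, the force, the opening and the grip force at its end, in the units of the state.
- get_obs(): the state, without advancing time (a new reading comes with each control period).
- camera(name): name is "scene" or "top" or "wrist"; returns the picture (420x560x3 uint8, blue, green, red); there is no depth.
- calibration(name): a dict with "mtx" (3x3 intrinsics, pixels), "extrinsics" (4x4, takes a point from world to camera coordinates); the wrist camera has in their place "mount" (4x4, takes a point from camera to tool coordinates, whose origin is the TCP and whose axes are the flange's). Camera axes: x right, y down, z forward; pixel columns grow to the right and rows downward; lengths in m; the calibration is good to about 2 mm. A picture is of the moment at which its call begins: read the wrist's pose just before it. calibration takes no time and is no camera call.
- job_done(): hands the job in; it is judged then, once.
The state is a dict: "clock": time; "qpos": joint angles; "qd": joint speeds; "effort": joint torques, N m; "ee_pos": TCP position; "orientation": TCP orientation; "force": force on the tool from outside, world axes, zero at the start; "wrist_torque": the same for the moment, N m; "width": finger opening in m; "grasp_force": force on a finger pad.
Only numpy, scipy, OpenCV 4.12 (cv2) and the standard library are available. Lean on these libraries where they do the work, as an engineer would, in place of code of your own. Each camera call takes 0.05 s, during which the arm holds its last target. There are 200 camera calls.

## Working session

There is one attempt and no reset: what is moved stays moved. The work goes in short steps, Python scripts to look and compute and a tool call to move; the robot and the scene stay as the last step left them, time stands still between calls to the robot, and variables do not carry over. Pictures are saved under pics/ and viewed, at most 10 in all, crops included, and the job is handed in when it is done.

Besides the shell and the picture viewer there is one more tool, called after "Call:" as name(argument=value, ...) on one line, values as JSON. send_rows: Moves the arm, as the interface text tells. Its arguments: {"type":"object","properties":{"increments":{"type":"array"},"jaw":{"type":"number"}},"required":["increments"]}

```bash
mkdir -p pics
python3 - <<'E'
from plant import *
import cv2
for n in ("top","scene"):
    cv2.imwrite(f"pics/{n}0.png",camera(n)); c=calibration(n); print(n,c["mtx"].tolist(),c["extrinsics"].round(4).tolist())
o=get_obs(); print(o["clock"],o["ee_pos"],o["orientation"],o["width"])
E
```

```text
top [[535.9343647106332, 0.0, 286.177956918979], [0.0, 535.9343647106332, 216.9983067128444], [0.0, 0.0, 1.0]] [[-0.0135, -0.9999, 0.0008, 0.0606], [-0.9825, 0.0132, -0.1857, 0.6588], [0.1856, -0.0033, -0.9826, 1.1572], [0.0, 0.0, 0.0, 1.0]]
scene [[427.05372800880076, 0.0, 282.2099227771773], [0.0, 427.05372800880076, 214.43291738986963], [0.0, 0.0, 1.0]] [[-0.6084, 0.7936, -0.004, 0.3601], [0.5268, 0.4001, -0.7499, -0.2818], [-0.5936, -0.4583, -0.6615, 1.6065], [0.0, 0.0, 0.0, 1.0]]
0.1 [0.19308631 0.62013463 0.22156517] [ 1.50299689e-01  9.88640107e-01 -8.58261643e-04 -7.79338408e-05] 0.08671379801100826
```

View pics/top0.png

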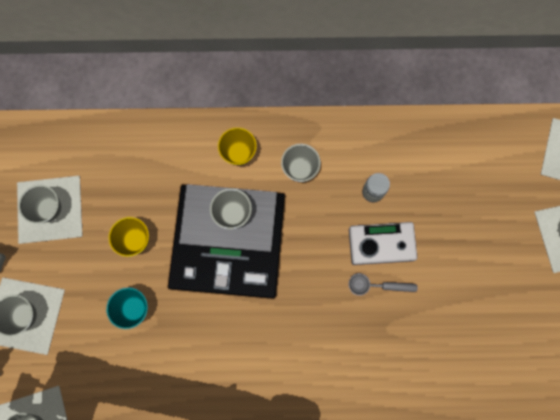

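View pics/scene0.png

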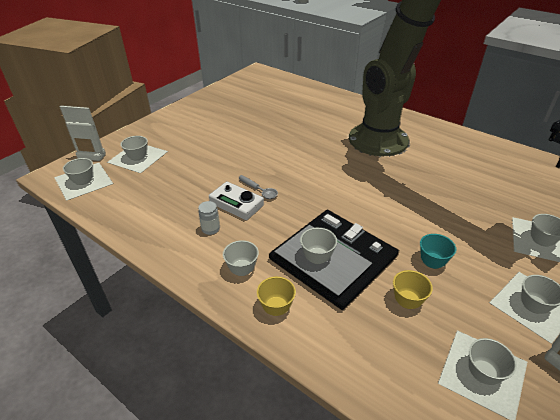

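The top picture shows the scale with three things on its deck: square key (190,272), rocker (223,275) and bar key (256,278). The timer has its plunger at (369,247) and small button at (402,245). Look-alikes are the square key for the bar key and the small button for the plunger. I'll check the choice in one enlarged crop.

Run:
```python
import cv2,numpy as np
a=cv2.imread("pics/top0.png")
f=lambda x,y,w,h:cv2.resize(a[y:y+h,x:x+w],None,fx=6,fy=6,interpolation=cv2.INTER_CUBIC)
cv2.imwrite("pics/crop.png",np.vstack([f(160,252,130,50),f(320,217,130,50)]))
```

```text
(no output)
```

View pics/crop.png

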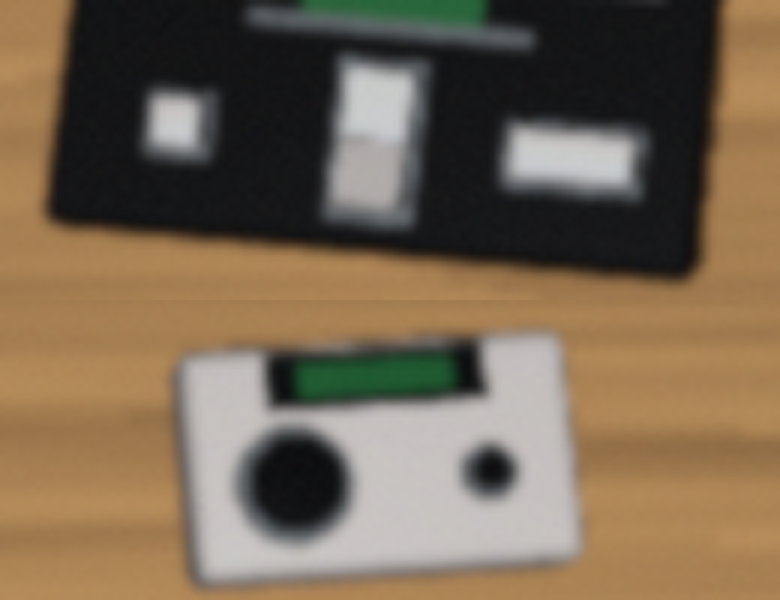

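```bash
cat > h.py <<'E'
from plant import *
import numpy as np
from scipy.spatial.transform import Rotation as R
def w(px,z,n="top"):
    c=calibration(n);E=c["extrinsics"];d=E[:3,:3].T@np.linalg.solve(c["mtx"],[*px,1]);o=-E[:3,:3].T@E[:3,3]
    return o+d*(z-o[2])/d[2]
def rel(p,R0=None):
    o=get_obs();r=R.from_quat(o["orientation"]) if R0 is None else R0
    return (r.inv().apply(np.array(p)-o["ee_pos"])*1000).round(1)
E
python3 - <<'E'
from h import *
c=lambda x,y:(160+x/6-.4,252+y/6-.4); t=lambda x,y:(320+x/6-.4,217+(y-300)/6-.4)
P=dict(unit=w(c(172,122),.046),piv=w(c(377,137),.045),rock=w(c(369,190),.0515),tare=w(c(570,155),.046),pl=w(t(297,485),.05),cl=w(t(490,470),.048),
 k1=w(c(50,218),.03),k2=w(c(690,275),.03))
for k,v in P.items(): print(k,v.round(4))
n=np.linalg.norm;print(n((P['unit']-P['piv'])[:2]),n((P['tare']-P['piv'])[:2]),n((P['pl']-P['cl'])[:2]))
for a,b in(('unit','tare'),('k1','k2'),('cl','pl')):
    d=P[b]-P[a];print(a,b,np.degrees(np.arctan2(d[1],d[0])))
print(R.from_quat(get_obs()["orientation"]).as_matrix().round(3))
E
```

```text
unit [0.5391 0.2747 0.046 ]
piv [0.5325 0.1975 0.045 ]
rock [0.5123 0.1996 0.0515]
tare [0.5247 0.1248 0.046 ]
pl [ 0.5888 -0.1357  0.05  ]
cl [ 0.5938 -0.2096  0.048 ]
k1 [0.5047 0.3231 0.03  ]
k2 [0.4801 0.0805 0.03  ]
0.07741357588012249 0.0731433382847368 0.07401240329475538
unit tare -95.49120280720525
k1 k2 -95.80901602410992
cl pl 93.87739099788097
[[-0.955  0.297 -0.   ]
 [ 0.297  0.955 -0.002]
 [-0.    -0.002 -1.   ]]
```

The order along the deck is square key at (188,272), rocker at (222,275) with its raised near half at (221,283), and bar key at (255,278). The distances fit the 75 mm spacing. The scale is turned about -5.6°. Next I shut the jaw and move above the rocker.

Call:
send_rows(increments=[[[0,0,0],[0,0,-5.85]],[[0,0,0],[0,0,-5.85]],[[-0.02,-0.02,0],[0,0,0]],[[-0.038,-0.041,0],[0,0,0]],[[-0.038,-0.041,0],[0,0,0]],[[-0.038,-0.041,0],[0,0,0]],[[-0.038,-0.041,0],[0,0,0]],[[-0.038,-0.041,0],[0,0,0]],[[-0.038,-0.041,0],[0,0,0]],[[-0.038,-0.041,0],[0,0,0]],[[-0.038,-0.041,0],[0,0,0]],[[-0.035,-0.038,0],[0,0,0]]], jaw=-1)

```text
clock: 1.6
ee_pos: [0.5137, 0.1996, 0.2223]
orientation: [0.049, 0.999, -0.0, -0.0]
force: [0.1, 0.7, -0.4]
width: 0.0002
grasp_force: 0.0
```

Run:
```python
from h import *
import cv2
o=get_obs();print(o["clock"],o["ee_pos"].round(4),o["width"],o["force"].round(2));print(R.from_quat(o["orientation"]).as_matrix().round(3))
print("rock",rel([.513,.2009,.0515]))
c=calibration("wrist");print(c["mtx"].tolist(),c["mount"].round(4).tolist())
a=camera("wrist");cv2.imwrite("pics/w1.png",a)
# project estimates into the wrist picture
T=np.eye(4);T[:3,:3]=R.from_quat(o["orientation"]).as_matrix();T[:3,3]=o["ee_pos"];M=np.linalg.inv(T@c["mount"])
for p in([.513,.2009,.0515],[.5247,.1248,.046],[.5391,.2747,.046]):
    q=c["mtx"]@(M[:3,:3]@p+M[:3,3]);print((q[:2]/q[2]).round(1))
```

```text
1.6 [0.5137 0.1996 0.2223] 0.000246313252247396 [ 0.1   0.73 -0.39]
[[-0.995  0.098 -0.   ]
 [ 0.098  0.995 -0.   ]
 [ 0.    -0.    -1.   ]]
rock [  0.8   1.3 170.8]
[[303.6292308969022, 0.0, 282.28850302085436], [0.0, 303.6292308969022, 213.3027532748695], [0.0, 0.0, 1.0]] [[-0.0018, -0.9673, -0.2537, 0.0681], [1.0, -0.0019, 0.0005, 0.0013], [-0.001, -0.2537, 0.9673, -0.1632], [0.0, 0.0, 0.0, 1.0]]
[282.1 195.8]
[217.5 211.2]
[348.  210.7]
```

View pics/w1.png

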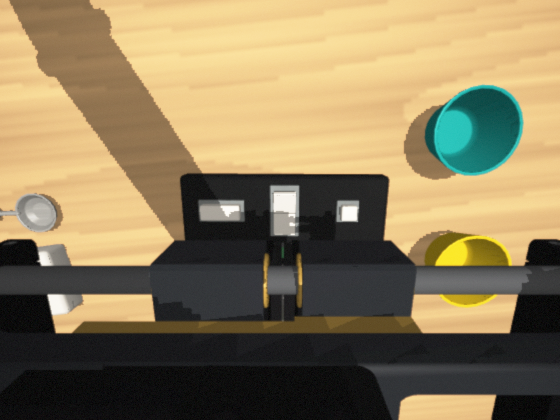

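The wrist picture shows the bar key at (221,210), the rocker at (284,213) with its raised half at about (284,197), and the square key at (348,211). That is within about 3 mm of my estimates. I press the rocker.

Call:
send_rows(increments=[[[0.001,0.001,0.03],[0,0,0]],[[0,0,0.045],[0,0,0]],[[0,0,0.045],[0,0,0]],[[0,0,0.03],[0,0,0]],[[0,0,0.01],[0,0,0]],[[0,0,0.005],[0,0,0]],[[0,0,0.005],[0,0,0]],[[0,0,0.004],[0,0,0]],[[0,0,0.003],[0,0,0]],[[0,0,0.0015],[0,0,0]],[[0,0,0],[0,0,0]]])

```text
clock: 3.02
ee_pos: [0.5121, 0.2031, 0.0453]
orientation: [0.049, 0.999, 0.001, 0.0]
force: [-4.7, -0.3, 8.8]
width: 0.0006
grasp_force: 4.5
```

Call:
send_rows(increments=[[[0,0,0.0015],[0,0,0]],[[0,0,0],[0,0,0]],[[0,0,-0.01],[0,0,0]],[[0,0,-0.03],[0,0,0]],[[0,0,-0.04],[0,0,0]],[[0,0,-0.02],[0,0,0]],[[0,0,0],[0,0,0]]])

```text
clock: 3.9
ee_pos: [0.5136, 0.2029, 0.1443]
orientation: [0.049, 0.999, 0.001, 0.002]
force: [0.2, 0.4, -0.7]
width: 0.0006
grasp_force: 0.0
```

Run:
```python
from h import *
import cv2
o=get_obs();print(o["clock"],o["ee_pos"].round(4),o["force"].round(2))
f=lambda a,x,y,w,h,k:cv2.resize(a[y:y+h,x:x+w],(w*k,h*k),interpolation=cv2.INTER_CUBIC)
a=camera("wrist");b=camera("scene")
cv2.imwrite("pics/c2.png",np.vstack([f(a,180,140,200,100,3),f(b,300,190,100,50,6)]))
c=calibration("wrist")
T=np.eye(4);T[:3,:3]=R.from_quat(o["orientation"]).as_matrix();T[:3,3]=o["ee_pos"];M=np.linalg.inv(T@c["mount"])
for p in([.513,.2009,.045],[.5247,.126,.046],[.5391,.2747,.046]):
    q=c["mtx"]@(M[:3,:3]@p+M[:3,3]);print((q[:2]/q[2]).round(1))
print("tare",rel([.525,.126,.046]))
```

```text
3.9 [0.5136 0.2029 0.1443] [ 0.17  0.37 -0.72]
[278.2 211.6]
[197.1 232.4]
[362.1 231.7]
tare [-20.6 -74.6  95.8]
```

View pics/c2.png

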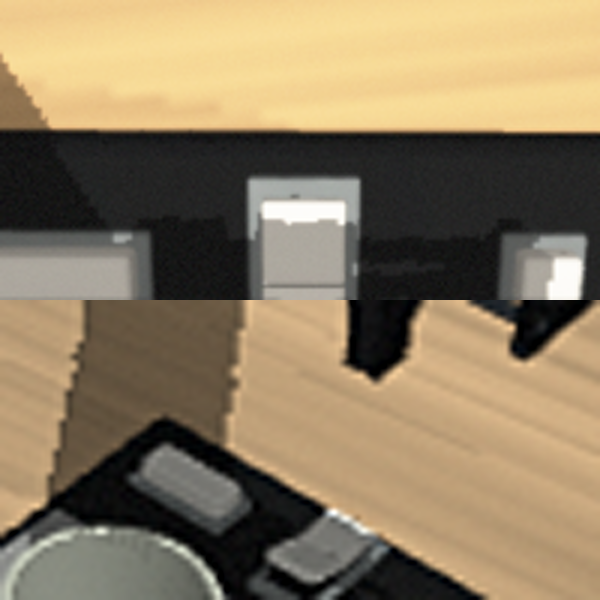

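The crop shows the rocker's near half level and its far half raised, so the switch is on. The contact height of 45 mm agrees with that. The bar key is where I expected it, so I move over and press it.

Call:
send_rows(increments=[[[-0.007,-0.025,0],[0,0,0]],[[-0.007,-0.025,0],[0,0,0]],[[-0.0065,-0.0245,0],[0,0,0]],[[0,0,0.035],[0,0,0]],[[0,0,0.035],[0,0,0]],[[0,0,0.018],[0,0,0]],[[0,0,0.005],[0,0,0]],[[0,0,0.004],[0,0,0]],[[0,0,0.004],[0,0,0]],[[0,0,0.003],[0,0,0]],[[0,0,0.0005],[0,0,0]],[[0,0,0],[0,0,0]]])

```text
clock: 5.5
ee_pos: [0.5259, 0.1267, 0.0412]
orientation: [0.049, 0.999, 0.001, 0.001]
force: [-6.7, -2.5, 18.3]
width: 0.0004
grasp_force: 9.1
```

The key is fully down at 41 mm. I lift clear and go to the timer.

Call:
send_rows(increments=[[[0,0,-0.005],[0,0,0]],[[0,0,-0.02],[0,0,0]],[[0,0,-0.045],[0,0,0]],[[0,0,-0.04],[0,0,0]],[[0,0,0],[0,0,0]]])

```text
clock: 6.12
ee_pos: [0.5281, 0.1273, 0.1522]
orientation: [0.049, 0.999, 0.002, 0.004]
force: [-0.0, 1.0, -0.2]
width: 0.0005
grasp_force: 0.0
```

Run:
```python
from h import *
o=get_obs();print(o["ee_pos"].round(4),o["force"].round(2))
print(rel([.5888,-.1357,.05]))
```

```text
[0.5281 0.1273 0.1522] [-0.    0.97 -0.24]
[ -85.2 -256.3  101.8]
```

Call:
send_rows(increments=[[[-0.012,-0.036,0],[0,0,0]],[[-0.015,-0.045,0],[0,0,0]],[[-0.015,-0.045,0],[0,0,0]],[[-0.015,-0.045,0],[0,0,0]],[[-0.015,-0.045,0],[0,0,0]],[[-0.013,-0.04,0],[0,0,0]],[[0,0,0],[0,0,0]]])

```text
clock: 7.0
ee_pos: [0.5841, -0.1416, 0.1473]
orientation: [0.052, 0.999, -0.001, -0.0]
force: [0.2, 0.1, 1.3]
width: 0.0006
grasp_force: 0.0
```

Run:
```python
from h import *
import cv2
o=get_obs();print(o["ee_pos"].round(4),rel([.5888,-.1357,.05]))
f=lambda a,x,y,w,h,k:cv2.resize(a[y:y+h,x:x+w],(w*k,h*k),interpolation=cv2.INTER_CUBIC)
cv2.imwrite("pics/c3.png",np.vstack([f(camera("wrist"),180,140,200,120,3),f(camera("scene"),180,170,200,75,3)]))
c=calibration("wrist")
T=np.eye(4);T[:3,:3]=R.from_quat(o["orientation"]).as_matrix();T[:3,3]=o["ee_pos"];M=np.linalg.inv(T@c["mount"])
for p in([.5888,-.1357,.05],[.5938,-.2096,.048]):
    q=c["mtx"]@(M[:3,:3]@p+M[:3,3]);print((q[:2]/q[2]).round(1))
```

```text
[ 0.5841 -0.1416  0.1473] [-4.1  6.7 97.3]
[288.2 217.5]
[207.7 230.5]
```

View pics/c3.png

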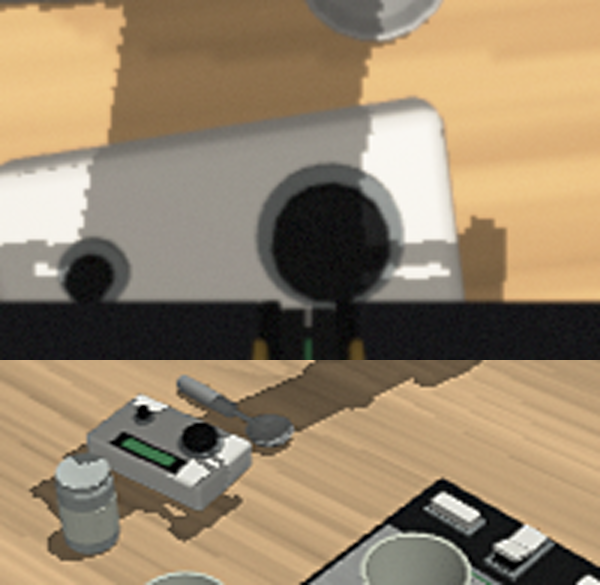

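The wrist crop shows the plunger at (290,220), about 2 mm from the prediction, and the small button at (210,232), well clear. The scale keys are up and the rocker is on. I correct and descend.

Call:
send_rows(increments=[[[-0.005,0.007,0],[0,0,0]],[[0,0,0.02],[0,0,0]],[[0,0,0.03],[0,0,0]],[[0,0,0.025],[0,0,0]],[[0,0,0.01],[0,0,0]],[[0,0,0],[0,0,0]]])

```text
clock: 7.85
ee_pos: [0.5899, -0.1295, 0.062]
orientation: [0.048, 0.999, 0.0, -0.001]
force: [0.3, 0.2, -0.2]
width: 0.0004
grasp_force: 0.0
```

Call:
send_rows(increments=[[[0,-0.006,0],[0,0,0]],[[0,0,0.005],[0,0,0]],[[0,0,0.005],[0,0,0]],[[0,0,0.004],[0,0,0]],[[0,0,0.003],[0,0,0]],[[0,0,0.002],[0,0,0]],[[0,0,0.001],[0,0,0]],[[0,0,0],[0,0,0]]])

```text
clock: 8.85
ee_pos: [0.59, -0.136, 0.0443]
orientation: [0.049, 0.999, 0.0, 0.0]
force: [-3.2, 0.9, 9.7]
width: 0.0004
grasp_force: 4.8
```

The force of 9.7 N at 44 mm means the plunger has reached its stop. I hold a moment and then lift away.

Call:
send_rows(increments=[[[0,0,0.001],[0,0,0]],[[0,0,0],[0,0,0]],[[0,0,-0.01],[0,0,0]],[[0,0,-0.03],[0,0,0]],[[0,0,-0.045],[0,0,0]],[[0,0,-0.045],[0,0,0]],[[0,0,-0.03],[0,0,0]],[[0,0,0],[0,0,0]]])

```text
clock: 9.85
ee_pos: [0.5916, -0.1366, 0.2049]
orientation: [0.049, 0.999, -0.0, 0.003]
force: [-0.5, 0.3, -0.5]
width: 0.0004
grasp_force: 0.0
```

Run:
```python
from h import *
import cv2
o=get_obs();print(o["clock"],o["ee_pos"].round(3),o["force"].round(1))
b=camera("scene");cv2.imwrite("pics/c4.png",cv2.resize(b[160:310,180:420],None,fx=3.3,fy=3.3,interpolation=cv2.INTER_CUBIC))
```

```text
9.85 [ 0.592 -0.137  0.205] [-0.5  0.3 -0.5]
```

View pics/c4.png

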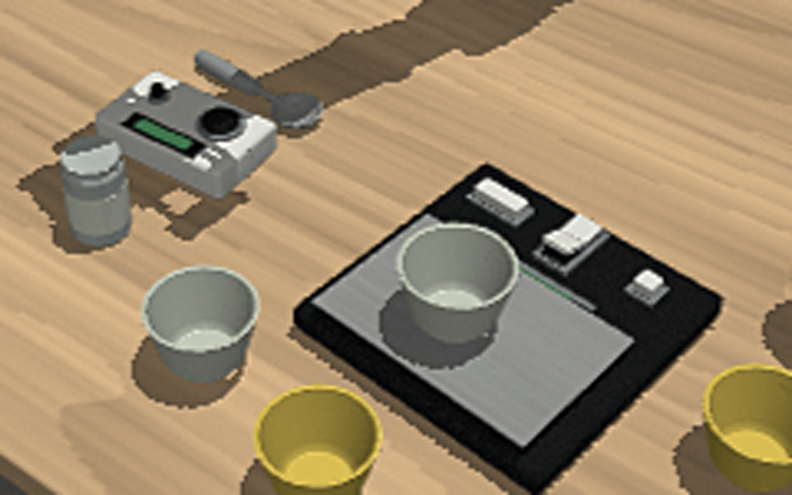

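The crop shows the plunger down at (221,123), the rocker tipped on at (570,240), the bar key up at (502,198), the square key up at (648,285), and nothing displaced.

```bash
python3 -c "
from plant import *
print(job_done())"
```

```text
the job is handed in; nothing more can be done
None
```

The rocker is on, the tare key was pressed and came back up, and the timer plunger is down, all in that order; nothing else was touched, and I handed the job in at about 10 s of robot time (the hand-in gave no verdict).

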